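Put the wing handle back on the seal clamp

ROBOT

A 6-joint arm with a two-finger parallel gripper is mounted at the origin on a cart in front of the work surface, level with it; the furniture and walls round the work are solid. World frame = base frame: x ahead of the robot, y to its left, z up, the work surface at z = 0. Lengths are in mm, angles in rad, forces in N, time in s.
With the tool pointing down it reaches from about 300 to 775 mm from the base axis. Payload 14.6 kg.
Tool frame: the origin (TCP) lies midway between the tips of the shut fingers; the grasp point (between the pads) lies 19 mm behind it; z points along the fingers, y is the line along which they close (so a half turn about z gives the same grasp; the last joint's range is limited). The gripper opens to 94 mm and grips with 3 to 60 N. Pads are 16 mm wide; open, the fingers measure 119 mm over their backs; the gripper's body (75 mm by 177 mm) begins 78 mm behind the grasp point.
Start: joints at [-1.294, 0.3, 1.521, -0, 1.321, -0.067], TCP at [185.38, -517.806, 175.846] pointing down, gripper open.
Joint ranges: [-3.03, 3.03], [-0.79, 2.21], [0.23, 2.52], [-1.04, 4.18], [0, 3.07], [-2.55, 2.55]. Speed limits (rad/s): [2.22, 2.22, 2.57, 3.14, 3.14, 3.14].

INTERFACE

Orientations are given as [roll, pitch, yaw] about the fixed x, y, z axes, in that order (R = Rz(yaw) Ry(pitch) Rx(roll)).
In Python, from rig import arm gives the robot as it stands. The module is installed in compiled form; this text tells all that it offers.
- The arm moves only by the tool play_rows, never from a script. Its argument "increments" is a list that holds one entry, the list of rows, each a list of 5 numbers: the opening, from 0 (shut) to 1 (fully open), then the shift along the tool's x, y, z in m, then the turn about the tool's z in rad. In form: [[[hand, dx, dy, dz, turn], ...]]. A call has 1 to 20 rows; each row shifts and turns the commanded pose from where the row before left it, along the tool's axes as they then stand; what a row does not reach is not made up. A row lasts 1/12 s, in which the tool goes at most 41.7 mm and 7.16 degrees, less where a joint would pass 70% of its speed; a pose out of reach is approached as far as the arm can. A call is refused whole if a number of a shift passes 0.0417 or a number of a turn 0.125, either way. A call with a gripper value outside its range is refused whole. The fingers move at their own pace and stop on an object; "newtons" is the grip in N (left out, the last holds). Time passes only in rows, so rows that do not move let the fingers close. It gives the time, the measured TCP pose, the force, the opening and the grip force at its end, in the units of the state.
- arm.get_obs(): the state, without advancing time (a new reading comes with each control period).
- arm.read_camera(name): name is "side" or "top" or "wrist"; returns a dict with "frame" (400x640x3 uint8, red, green, blue), "range_z" (400x640 float32, mm along the optical axis (not along the pixel's ray), 0 where there is no reading), "fx", "fy", "cx", "cy" (pixels), "world_to_cam" (4x4, takes a point from world to camera coordinates); the wrist camera has in their place "tool_from_camera" (4x4, takes a point from camera to tool coordinates, whose origin is the TCP and whose axes are the flange's). Camera axes: x right, y up, looking along -z (the intrinsics and any distortion apply to the point x, -y, -z); pixel columns grow to the right and rows downward; lengths in mm; the calibration is good to about 2 mm. A picture is of the moment at which its call begins: read the wrist's pose just before it.
- arm.close_job(): hands the job in; it is judged then, once.
The state is a dict: "time": time; "qpos": joint angles; "qd": joint speeds; "effort": joint torques, N m; "position": TCP position; "ee_rot": TCP orientation; "force": force on the tool from outside, world axes, zero at the start; "ft_torque": the same for the moment, N m; "width": finger opening in mm; "gripper_force": force on a finger pad.
Only numpy, scipy, OpenCV 4.12 (cv2) and the standard library are available. Lean on these libraries where they do the work, as an engineer would, in place of code of your own. Each camera call takes 0.05 s, during which the arm holds its last target. There are 200 camera calls.

TASK

The cam clamp that holds a seal on the engraver's desk has lost its handle. Take the red wing handle, the one with the square bore, turn it so that its bore matches the square spindle of the clamp (any of the four ways round will do), and lower it all the way down onto the brass collar before you let go. Leave the blue handle with the round bore where it stands.

Things in the scene. Friction and masses are not known exactly. Their poses are not given: they have to be found in the camera images.
- red_handle_center (a point): Centre of the loose red wing handle (130-210 g), on its bore axis, half-way up. Hub: red block 44 x 44 mm, 34 high, upright on the desk; a 24 mm square bore runs through it along z, hub and bore sides along own x and y. Steel arms 10 mm thick, 3 mm above this point, stick out along +y and -y, 124 mm over all with black end balls, so grip the hub from above across its x faces.
- blue_handle_center (a point): Centre of a second loose wing handle: same shape and size as the red one, but with a blue hub and a round bore of 14 mm, which does not fit. To be left alone.
- spindle (a point): Point on the clamp's spindle axis level with the top of the brass collar (54 mm across, 32 mm above the desk) on which the handle's hub comes to rest; z up. The fixed steel spindle rises 34 mm from here: a square shank 20 x 20 mm, sides along this frame's x and y, for the first 18 mm, then a square taper to 8 x 8 mm at the tip.
- clamp: The cam clamp, fixed to the desk; origin on the desk under the spindle axis, axes as spindle. Green base plate 10 mm high, 84 mm along x, from 42 mm on the +y side to 112 mm on the -y side; wooden jaws with a red seal between them lie on the -y side, tops 26 mm above the desk. Only its spindle stands above the collar.

How it is judged (in metres and radians):
On the way:
1. the red handle is lowered over the spindle, onto its straight shank, while still held (horizontal distance between red_handle_center and spindle below 0.01 m and z of red_handle_center in the frame of spindle below 0.033 m and angle between red_handle_center's own z axis and vertical below 0.25 rad and contact force between red_handle and the fingers above 0.5 N), for 0.1 s.
At the end, for the whole second after the job is handed in: The red handle sits released and at rest on the square spindle, its hub down on the brass collar (within 4 mm), upright within 7 degrees, its bore square to the shank within 16 degrees in any of the four ways round, and its centre within 6 mm of the spindle's axis (horizontal distance between red_handle_center and spindle below 0.006 m and z of red_handle_center in the frame of spindle between 0.012 and 0.021 m and angle between red_handle_center's own z axis and vertical below 0.12 rad and (angle between the x axis of red_handle_center and the x axis of spindle, either way round below 0.28 rad or angle between the x axis of red_handle_center and the y axis of spindle, either way round below 0.28 rad) and linear speed of red_handle below 0.02 m/s); the robot touches nothing.
It fails at once if the blue handle is moved by more than 30 mm (distance of blue_handle_center from where it was at the start of the episode above 0.03 m).
It also fails if it takes over 40 s, if anything falls off the work surface, if the arm or the gripper's body presses on something with over 40 N, if the wrist force passes 120 N, or if a joint passes its speed limit or range.

## Working session

There is one attempt and no reset: what is moved stays moved. The work goes in short steps, Python scripts to look and compute and a tool call to move; the robot and the scene stay as the last step left them, time stands still between calls to the robot, and variables do not carry over. Pictures are saved under pics/ and viewed, at most 10 in all, crops included, and the job is handed in when it is done.

Besides the shell and the picture viewer there is one more tool, called after "Call:" as name([rows], argument=value, ...), one row to a line, values as JSON. play_rows: Moves the arm, as the interface text tells. Its arguments: {"type":"object","properties":{"increments":{"type":"array"},"newtons":{"type":"number"}},"required":["increments"]}

```bash
mkdir -p pics; cat > h.py <<'E'
import numpy as np, cv2
from rig import arm
from scipy.spatial.transform import Rotation as R
def cam(n):
    o=arm.get_obs(); c=arm.read_camera(n)
    if n=='wrist':
        T=np.eye(4); T[:3,:3]=R.from_euler('xyz',o['ee_rot']).as_matrix(); T[:3,3]=np.array(o['position'])
        c['c2w']=T@np.array(c['tool_from_camera'])
    else: c['c2w']=np.linalg.inv(np.array(c['world_to_cam']))
    return c
def cloud(c):
    z=c['range_z'].astype(float); v,u=np.mgrid[:400,:640]
    P=np.stack([(u-c['cx'])/c['fx']*z,-(v-c['cy'])/c['fy']*z,-z,np.ones_like(z)],-1)
    W=(P@c['c2w'].T)[...,:3]; W[z==0]=np.nan
    return W
def ray(c,u,v,h):
    d=c['c2w'][:3,:3]@np.array([(u-c['cx'])/c['fx'],-(v-c['cy'])/c['fy'],-1]); o=c['c2w'][:3,3]
    return o+d*(h-o[2])/d[2]
def save(c,n): cv2.imwrite('pics/'+n,c['frame'][...,::-1])
E
python3 - <<'E'
from h import *
print(arm.get_obs())
for n in ('side','top','wrist'):
    c=cam(n); save(c,n+'0.png'); print(n,[k for k in c],c['fx'],c['cx'],c['c2w'].round(2).tolist())
    W=cloud(c); hsv=cv2.cvtColor(c['frame'],cv2.COLOR_RGB2HSV)
    np.save(n+'.npy',W)
    for nm,m in (('red',cv2.inRange(hsv,(0,130,60),(8,255,255))|cv2.inRange(hsv,(172,130,60),(180,255,255))),('blue',cv2.inRange(hsv,(100,130,50),(125,255,255))),('green',cv2.inRange(hsv,(40,80,30),(90,255,255)))):
        k,l,s,ce=cv2.connectedComponentsWithStats(m)
        for i in range(1,k):
            if s[i,4]>60: print(n,nm,s[i],np.nanmedian(W[l==i],0).round(),np.nanmax(W[l==i][:,2]))
E
```

```text
{'time': 0.0, 'qpos': array([-1.29360293e+00,  3.00479030e-01,  1.52157692e+00, -3.86026665e-05,
        1.32068590e+00, -6.65867644e-02]), 'qd': array([-5.88757308e-04, -2.76234629e-04,  1.06881762e-03,  4.36823176e-04,
       -6.27412997e-05, -1.77070880e-03]), 'effort': array([-8.24184899e-04, -5.31809700e+01, -3.52742529e+01,  7.08520389e-02,
        2.44246615e-02, -1.02169881e-04]), 'position': array([ 185.28994743, -517.53844646,  175.28375681]), 'ee_rot': array([-3.14044351e+00, -3.91574046e-05,  3.43789714e-01]), 'force': array([ 0.18545523, -0.41997837,  0.00363894]), 'ft_torque': array([-0.03300579,  0.00545347,  0.02106116]), 'gripper_force': 0.0, 'width': 94.28903624587713}
side ['frame', 'range_z', 'fx', 'fy', 'cx', 'cy', 'world_to_cam', 'c2w'] 448.77803365923967 321.6780425942239 [[-0.98, 0.12, -0.18, 359.05], [-0.22, -0.57, 0.79, 806.94], [-0.01, 0.81, 0.58, 543.69], [0.0, 0.0, 0.0, 1.0]]
side red [246 210  35  36 822] [605. 209.  26.] 36.217208002505174
side blue [370  37  18   8 109] [ 533. -951.   31.] 43.22502375107757
side blue [391  39  30  21 170] [ 409. -849. 
[... 646 characters left out ...]
top red [549 130   8  16 111] [ 795. -333.   19.] 22.988158306590208
top red [289 155  29  30 510] [609. 205.  32.] 39.052777790407504
top blue [234 225  27  27 383] [434. 290.  34.] 38.99235543640248
top green [561 123  12  26 277] [ 807. -363.   19.] 25.542133146629226
top green [354 229  26  16  92] [491.  54.  10.] 13.763483966265653
top green [417 242   6  24 102] [474. -78.  10.] 13.822958898547427
wrist ['frame', 'range_z', 'fx', 'fy', 'cx', 'cy', 'tool_from_camera', 'c2w'] 283.03885063954 317.7801345830797 [[0.34, 0.91, 0.24, 254.56], [-0.94, 0.33, 0.09, -492.9], [-0.0, -0.26, 0.97, 384.38], [0.0, 0.0, 0.0, 1.0]]
wrist blue [608  68  32  75 633] [ 408. -843.   13.] 22.319817684883958
```

```bash
python3 - <<'E'
import cv2
a=cv2.imread('pics/top0.png')[110:300,200:470]; b=cv2.imread('pics/side0.png')[110:310,210:410]
cv2.imwrite('pics/v1.png',cv2.resize(a,None,fx=2.9,fy=2.9)); cv2.imwrite('pics/v2.png',cv2.resize(b,None,fx=2.9,fy=2.9))
E
```

```text
(no output)
```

View pics/v1.png

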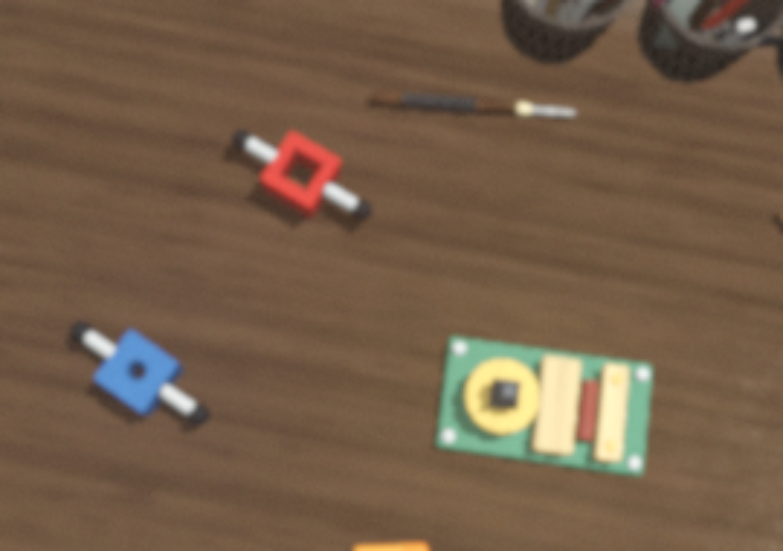

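View pics/v2.png

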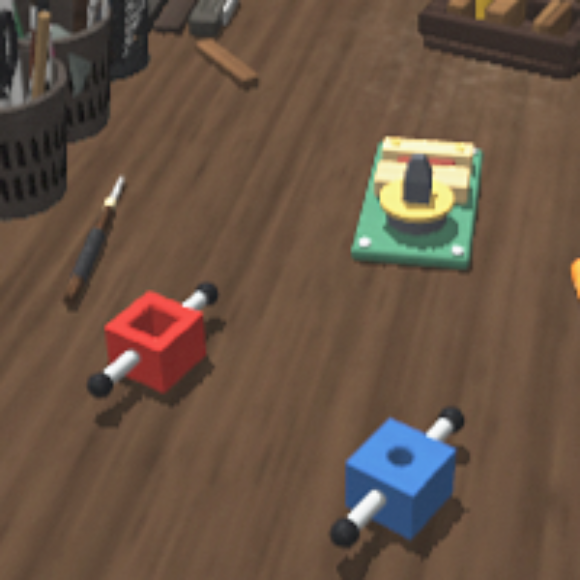

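The top crop (2.9×, offset 200,110) shows the red hub at (303,172) with balls at (242,141) and (362,209). The collar is at (501,396), and the green base corners are at (449,338), (652,363), (642,473) and (437,447). The blue hub is at (137,370). The side view agrees.

```bash
python3 - <<'E'
from h import *
c=cam('top'); f=lambda p,h:ray(c,200+p[0]/2.9,110+p[1]/2.9,h)
hsv=cv2.cvtColor(c['frame'],cv2.COLOR_RGB2HSV)
a,b=f((242,141),20),f((362,209),20); print('balls',a,b,np.linalg.norm(a-b),(a+b)/2,np.arctan2(*(a-b)[[1,0]]))
q=[f(p,10) for p in((449,338),(652,363),(642,473),(437,447))]; print('base',np.round(q,1))
for i in range(4):
    d=q[(i+1)%4]-q[i]; print(np.linalg.norm(d),np.arctan2(d[1],d[0]))
print('collar',f((501,396),32))
o=arm.get_obs()
s=cam('side'); g=lambda p,h:ray(s,210+p[0]/2.9,110+p[1]/2.9,h)
a,b=g((100,383),20),g((206,293),20); print('balls',a,b,np.linalg.norm(a-b),(a+b)/2,np.arctan2(*(a-b)[[1,0]]))
print('collar',g((416,200),32), 'tip',g((419,157),66), 'blue', g((400,456),34), f((137,370),34))
E
```

```text
balls [624.54248907 253.45456182  20.        ] [589.55756801 152.20735326  20.        ] 107.12115544586366 [607.05002854 202.83095754  20.        ] 1.2381006409738426
base [[506.5  68.8  10. ]
 [517.8 -84.1  10. ]
 [435.5 -88.6  10. ]
 [424.6  63.   10. ]]
153.34803759477074 -1.4972903402271207
82.3560334717863 -3.086746392014786
152.00224856450697 1.6427426130204577
82.10483985576646 0.07118361415452415
collar [468.32376812  25.42422337  32.        ]
balls [627.60305592 251.85699028  20.        ] [590.56627861 151.42980915  20.        ] 107.03897226195171 [609.08466727 201.64339971  20.        ] 1.2174790452240598
collar [469.51877896  29.37204832  32.        ] tip [469.04830907  25.88977905  66.        ] blue [435.97248331 289.95590735  34.        ] [434.73831333 288.94178625  34.        ]
```

```bash
python3 - <<'E'
import numpy as np
a=np.array([185,-518.]);d=np.array([423,720.])/835
for n in('top','side'):
    W=np.load(n+'.npy').reshape(-1,3);W=W[~np.isnan(W[:,0])]
    r=W[:,:2]-a;t=r@d;e=abs(r@[-d[1],d[0]])
    m=(e<130)&(t>150)&(t<950)
    for k in range(150,950,100):
        s=W[m&(t>=k)&(t<k+100)]
        if len(s): i=s[:,2].argmax(); print(n,k,s[i].round())
E
```

```text
top 150 [ 388. -429.   62.]
top 250 [ 461. -304.   73.]
top 350 [ 454. -269.   47.]
top 450 [449. -55.  30.]
top 550 [467.  28.  69.]
top 650 [499.  61.  17.]
top 750 [627. 204.  39.]
top 850 [605. 222.  38.]
side 150 [ 392. -421.   60.]
side 250 [ 464. -290.   70.]
side 350 [ 457. -271.   43.]
side 450 [451. -59.  29.]
side 550 [471.  32.  67.]
side 650 [498.  60.  13.]
side 750 [623. 183.  36.]
side 850 [611. 222.  36.]
```

Call:
play_rows([
  [[1,0,0,0,-0.11],[1,0,0,0,-0.11],[1,0,0,0,-0.11],[1,0,0,0,-0.11],[1,0,0,0,-0.11],[1,0,0,0,-0.11],[1,0,0,0,-0.11],[1,0,0,0,-0.114]],
])

```text
time: 0.92
position: [185.4, -517.7, 175.7]
ee_rot: [-3.141, -0.0, 1.233]
force: [0.3, 0.9, -0.4]
width: 93.8
gripper_force: 0.0
```

Call:
play_rows([
  [[1,0.037,0.007,0,0],[1,0.037,0.007,0,0],[1,0.037,0.007,0,0],[1,0.037,0.007,0,0],[1,0.037,0.007,0,0],[1,0.037,0.007,0,0],[1,0.037,0.007,0,0],[1,0.037,0.007,0,0],[1,0.037,0.007,0,0],[1,0.037,0.007,0,0],[1,0.037,0.007,0,0],[1,0.037,0.007,0,0],[1,0.037,0.007,0,0],[1,0.037,0.007,0,0],[1,0.037,0.007,0,0],[1,0.037,0.007,0,0],[1,0,0,0,0],[1,0,0,0,0]],
])

```text
time: 2.42
position: [490.1, 3.3, 175.4]
ee_rot: [-3.141, 0.0, 1.231]
force: [-0.9, 0.4, -0.5]
width: 93.9
gripper_force: 0.0
```

```bash
python3 - <<'E'
from h import *
c=cam('wrist'); save(c,'w1.png'); print(arm.get_obs()['position'],arm.get_obs()['ee_rot'])
cv2.imwrite('pics/w1b.png',cv2.resize(c['frame'][...,::-1],(800,500)))
E
```

```text
[489.70182821   2.18694121 175.51510634] [-3.14087557e+00  3.60779088e-04  1.22912087e+00]
```

View pics/w1b.png

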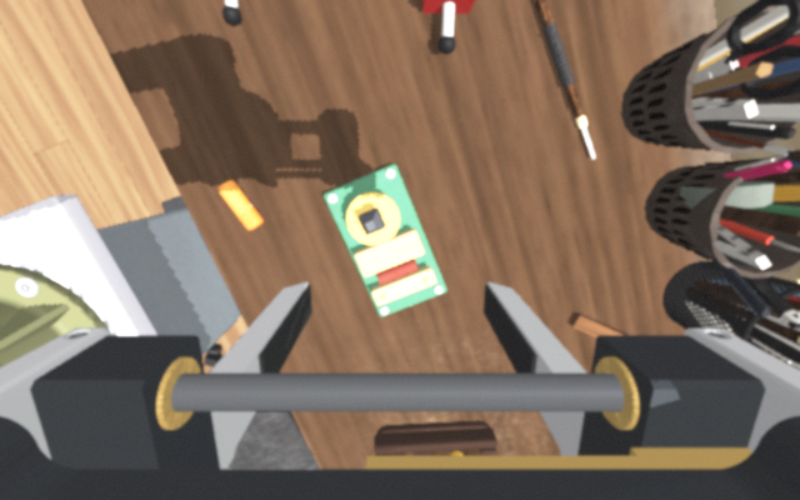

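The wrist view shows the clamp whole: collar at (373,219) in the 1.25× picture, base corners about (326,193), (397,165), (447,290) and (385,316). I'll measure it from here.

```bash
python3 - <<'E'
from h import *
c=cam('wrist'); hsv=cv2.cvtColor(c['frame'],cv2.COLOR_RGB2HSV)
m=cv2.inRange(hsv,(45,60,40),(90,255,255)); m[:,:240]=0;m[:,370:]=0;m[:110]=0;m[270:]=0
pts=np.argwhere(m)[:,::-1]
w=np.array([ray(c,u,v,10)[:2] for u,v in pts],np.float32); r=cv2.minAreaRect(w); print(r,len(pts)); print(cv2.boxPoints(r))
y=cv2.inRange(hsv,(20,120,120),(32,255,255)); y[:,:240]=0;y[:,370:]=0;y[:110]=0;y[270:]=0
k,l,s,ce=cv2.connectedComponentsWithStats(y); i=1+s[1:,4].argmax(); print(s[i])
p=np.array([ray(c,u,v,32)[:2] for u,v in np.argwhere(l==i)[:,::-1]],np.float32); print('collar',cv2.minEnclosingCircle(p), (p.min(0)+p.max(0))/2,np.ptp(p,0))
W=cloud(c); print(np.nanmedian(W[l==i],0), W[m>0][:,2].mean())
E
```

```text
((472.1340026855469, -9.894279479980469), (83.05925750732422, 153.62147521972656), 3.150940418243408) 2327
[[426.44513  64.51759]
 [434.88916 -88.87163]
 [517.8229  -84.30615]
 [509.37885  69.08307]]
[284 162  16  12  66]
collar ((465.4286804199219, 34.00442123413086), 9.78730297088623) [465.70474   35.366154] [18.997986  9.621412]
[465.88860654  36.37593377  32.17722429] nan
```

Call:
play_rows([
  [[1,0.033,0.007,0.005,0],[1,0.033,0.007,0.005,0],[1,0.033,0.007,0.005,0],[1,0.033,0.007,0.005,0],[1,0.033,0.007,0.005,0],[1,0.032,0.007,0.005,0],[1,0.03,0.007,0.005,0],[1,0,0,0,0],[1,0,0,0,0],[1,0,0,0,0]],
])

```text
time: 3.35
position: [612.4, 197.7, 141.0]
ee_rot: [-3.141, 0.0, 1.226]
force: [-0.4, -0.5, 0.4]
width: 94.1
gripper_force: 0.0
```

```bash
cat > red.py <<'E'
from h import *
c=cam('wrist'); o=arm.get_obs(); print(o['position'],o['ee_rot'])
hsv=cv2.cvtColor(c['frame'],cv2.COLOR_RGB2HSV); W=cloud(c)
m=cv2.inRange(hsv,(0,130,60),(8,255,255))|cv2.inRange(hsv,(172,130,60),(180,255,255))
k,l,s,ce=cv2.connectedComponentsWithStats(m)
i=min((j for j in range(1,k) if s[j,4]>300),key=lambda j:np.linalg.norm(np.nanmedian(W[l==j],0)[:2]-[608,202])); print(s[i])
t=(l==i)&(W[...,2]>28); print(np.nanmedian(W[t],0))
p=np.array([ray(c,u,v,34)[:2] for u,v in np.argwhere(t)[:,::-1]],np.float32); r=cv2.minAreaRect(p); print(r,np.radians(r[2]))
cv2.imwrite('pics/r_%d.png'%(o['time']*100),cv2.resize(c['frame'][...,::-1],(800,500)))
E
python3 red.py; ls pics
```

```text
[612.39879083 197.63805216 141.36793669] [ 3.14122772e+00 -6.48577904e-05  1.22607624e+00]
[ 292  165   43   45 1548]
[607.9841948  204.34081166  34.09245299]
((607.7644653320312, 203.48953247070312), (44.42599105834961, 43.59677505493164), 70.20584106445312) 1.2253230807065476
r_340.png
side0.png
top0.png
v1.png
v2.png
w1.png
w1b.png
wrist0.png
```

Call:
play_rows([
  [[1,0.0037,-0.0062,0.01,0],[1,0,0,0.03,0],[1,0,0,0.03,0],[1,0,0,0.03,0],[1,0,0,0.02,0],[1,0,0,0.01,0],[1,0,0,0.005,0],[1,0,0,0,0],[1,0,0,0,0]],
], newtons=25)

```text
time: 4.15
position: [608.4, 205.0, 7.2]
ee_rot: [3.14, -0.001, 1.228]
force: [-0.2, 0.2, 0.1]
width: 94.2
gripper_force: 0.0
```

Call:
play_rows([
  [[0,0,0,0,0],[0,0,0,0,0],[0,0,0,0,0],[0,0,0,0,0],[0,0,0,0,0],[0,0,0,0,0],[0,0,0,0,0],[0,0,0,0,0],[0,0,0,0,0],[0,0,0,0,0]],
])

```text
time: 4.98
position: [607.8, 204.9, 5.8]
ee_rot: [-3.142, 0.0, 1.228]
force: [0.3, 0.8, -0.4]
width: 30.7
gripper_force: 0.0
```

```bash
python3 red.py; python3 -c "
from h import *
print(arm.get_obs()['width']);c=cam('side');cv2.imwrite('pics/s2.png',cv2.resize(c['frame'][150:330,200:420,::-1],None,fx=3,fy=3))"
```

```text
[607.83175164 204.8979361    5.83084507] [-3.14154597e+00  5.55892938e-05  1.22776045e+00]
[ 287  195   68   76 3220]
[608.60731773 214.0072319   33.95021456]
((608.0191040039062, 203.8958282470703), (46.36281204223633, 43.91670608520508), 69.0770263671875) 1.2056215475943595
26.579371072595254
```

View pics/s2.png

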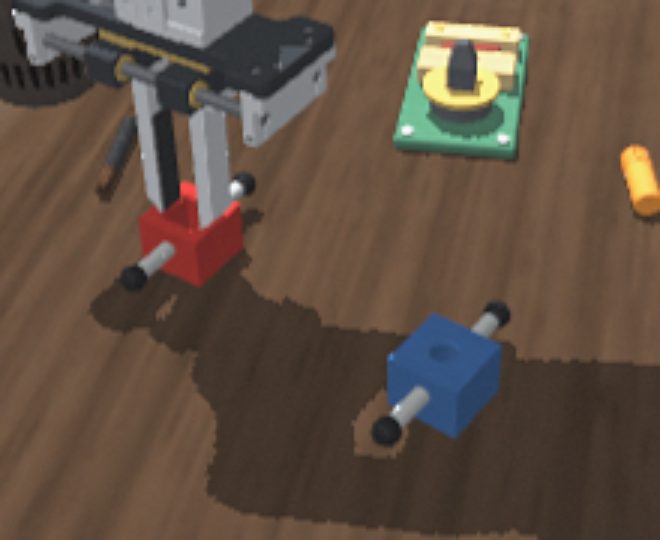

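The side crop shows the closing fingers overlapping the hub's top at about (210,225), and the opening is already below 44 mm without force. That isn't a grasp, so I'll check the height of the fingertips.

```bash
python3 - <<'E'
from h import *
c=cam('side'); W=cloud(c); o=arm.get_obs(); print(o['width'],o['gripper_force'],o['force'],o['position'])
for (u,v) in [(210,225),(210,215),(208,205),(205,180),(212,240),(195,250),(190,190),(240,212),(148,212),(160,200),(160,190),(165,180)]:
    print((u,v),W[150+v//3,200+u//3].round(1),c['frame'][150+v//3,200+u//3])
d=cam('wrist'); cv2.imwrite('pics/w3.png',cv2.resize(d['frame'][100:400,120:520,::-1],(800,600)))
E
```

```text
18.72070444400819 0.0 [-0.20403886  0.36582845 -0.53466182] [607.83101589 204.91954496   5.8250653 ]
(210, 225) [591.7 213.2  34.2] [150  47  45]
(210, 215) [588.5 219.7  48.9] [131 138 142]
(208, 205) [589.8 219.7  55.5] [146 148 152]
(205, 180) [589.8 220.7  73.9] [162 166 170]
(212, 240) [591.8 215.5  24.3] [113  40  37]
(195, 250) [596.8 228.3  26.9] [121  43  40]
(190, 190) [615.7 181.5  33.8] [248  78  73]
(240, 212) [5.929e+02 1.548e+02 1.000e-01] [92 69 53]
(148, 212) [633.7 207.8  34.5] [140  61  51]
(160, 200) [624.5 208.7  46. ] [163 166 170]
(160, 190) [623.1 210.1  54.1] [152 155 160]
(165, 180) [619.6 207.9  59.8] [35 35 38]
```

View pics/w3.png

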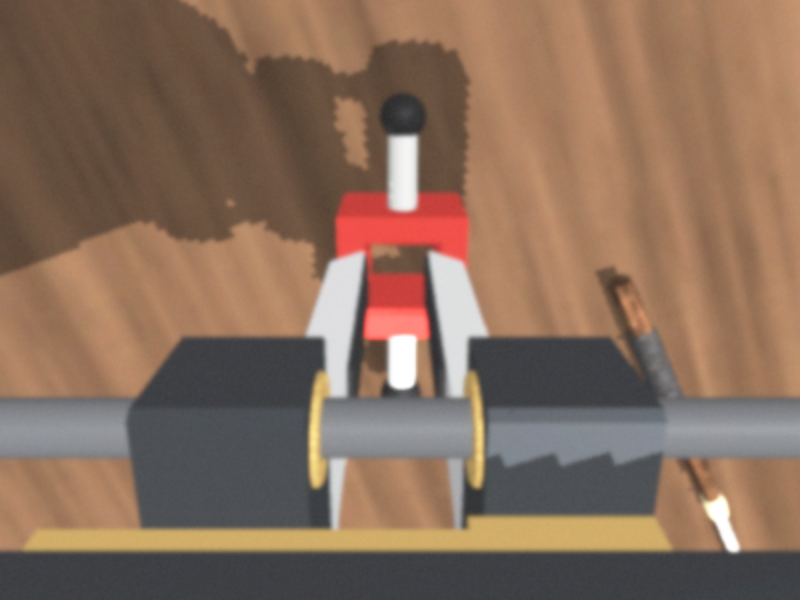

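The fingers are drawn inside the hub walls, with the opening at 18.7 mm and still closing without force. I'll let a few rows pass and see where they stop.

Call:
play_rows([
  [[0,0,0,0,0],[0,0,0,0,0],[0,0,0,0,0],[0,0,0,0,0]],
])

```text
time: 5.52
position: [607.9, 204.9, 5.9]
ee_rot: [3.142, 0.0, 1.228]
force: [0.8, 0.1, 0.3]
width: 0.6
gripper_force: 0.0
```

```bash
python3 red.py
```

```text
[607.84675675 204.89472623   5.8431189 ] [-3.14156911e+00  2.19579776e-05  1.22780788e+00]
[ 287  195   68   75 2414]
[614.21804686 216.6617569   34.08576226]
((608.289306640625, 203.451171875), (46.356834411621094, 44.50794982910156), 70.11796569824219) 1.223789366234771
```

The fingers shut fully through the hub without any contact force, and the handle didn't move. I'll open again and see whether anything resists.

Call:
play_rows([
  [[1,0,0,0,0],[1,0,0,0,0],[1,0,0,0,0],[1,0,0,0,0],[1,0,0,0,0],[1,0,0,0,0],[1,0,0,0,0],[1,0,0,0,0],[1,0,0,0,0],[1,0,0,0,0],[1,0,0,0,0],[1,0,0,0,0],[1,0,0,0,0],[1,0,0,0,0],[1,0,0,0,0]],
])

```text
time: 6.82
position: [607.9, 204.9, 5.9]
ee_rot: [3.142, -0.0, 1.228]
force: [-0.3, -0.2, -0.4]
width: 93.4
gripper_force: 0.0
```

```bash
python3 red.py
```

```text
[607.85884456 204.93207528   5.85142597] [ 3.14158701e+00 -6.39525520e-05  1.22778574e+00]
[ 286  195   70   76 4355]
[608.57345644 205.21054689  34.03345884]
((608.1746826171875, 203.8630828857422), (45.582481384277344, 44.12417221069336), 70.26953887939453) 1.226434817303601
```

Nothing resists either way, and the handle hasn't moved: (608.2,203.9), yaw 1.226. I'll retry the hub once, a little higher and with more grip.

Call:
play_rows([
  [[1,-0.001,0,-0.006,0],[0,0,0,0,0],[0,0,0,0,0],[0,0,0,0,0],[0,0,0,0,0],[0,0,0,0,0],[0,0,0,0,0],[0,0,0,0,0],[0,0,0,0,0],[0,0,0,0,0],[0,0,0,0,0]],
], newtons=40)

```text
time: 7.78
position: [607.5, 204.0, 11.8]
ee_rot: [3.142, -0.0, 1.228]
force: [0.3, -0.9, 0.9]
width: 30.9
gripper_force: 0.0
```

Same result: the hub gives the fingers no contact. I'll test the steel arm instead, opening, shifting 35 mm along +y and closing on it.

Call:
play_rows([
  [[1,0,0,0,0],[1,0,0,0,0],[1,0,0,0,0],[1,0,0,0,0],[1,0,0,0,0],[1,0,0,0,0],[1,0.018,0,0.004,0],[1,0.017,0,0.005,0],[0,0,0,0,0],[0,0,0,0,0],[0,0,0,0,0],[0,0,0,0,0],[0,0,0,0,0],[0,0,0,0,0],[0,0,0,0,0],[0,0,0,0,0],[0,0,0,0,0],[0,0,0,0,0],[0,0,0,0,0],[0,0,0,0,0]],
])

```text
time: 9.45
position: [619.3, 236.9, 2.8]
ee_rot: [-3.142, -0.0, 1.228]
force: [-1.0, -0.3, 0.0]
width: 7.5
gripper_force: 0.0
```

```bash
python3 red.py; python3 -c "
from h import *
o=arm.get_obs();print(o['width'],o['gripper_force'],o['time'])"
```

```text
[619.27930228 236.92892064   2.82680073] [3.14158118e+00 3.81463237e-05 1.22781924e+00]
[310 275  16  23 333]
[606.46124336 194.3265417   30.15279604]
((605.5237426757812, 202.52349853515625), (15.967103004455566, 10.722406387329102), 70.66633605957031) 1.2333602345602976
2.8766284288751685 0.0 9.5
```

The fingers shut through the 10 mm arm too (2.9 mm, no force). The end ball is the last part of the handle I can test; I'll close on that.

Call:
play_rows([
  [[0.5,0,0,0,0],[0.5,0,0,0,0],[0.5,0,0,0,0],[0.5,0,0,0,0],[0.5,0,0,0,0],[0.5,0,0,0,0],[0.5,0.019,0,0,0],[0,0,0,0,0],[0,0,0,0,0],[0,0,0,0,0],[0,0,0,0,0],[0,0,0,0,0],[0,0,0,0,0],[0,0,0,0,0],[0,0,0,0,0],[0,0,0,0,0]],
])

```text
time: 10.83
position: [625.7, 254.7, 2.9]
ee_rot: [3.142, -0.0, 1.228]
force: [-0.6, -0.4, 1.1]
width: 0.5
gripper_force: 0.0
```

```bash
python3 -c "
from h import *
o=arm.get_obs();print(o['width'],o['gripper_force'],o['time'],o['position'])
c=cam('side');cv2.imwrite('pics/s3.png',cv2.resize(c['frame'][150:330,200:420,::-1],None,fx=3,fy=3))"
```

```text
0.5304737985840323 0.0 10.8333 [625.69884128 254.74672338   2.8791123 ]
```

View pics/s3.png

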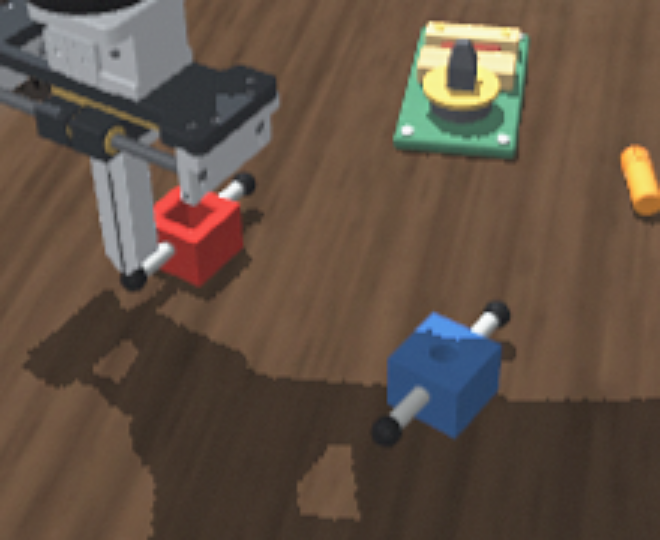

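The side crop shows the shut fingers standing inside the near end ball at (133,278), with the handle unmoved. One more check: sweep the shut fingers sideways through the arm and hub wall, then make a last hub grasp at full grip force.

Call:
play_rows([
  [[0,-0.01,0,0,0],[0,-0.01,0,0,0],[0,-0.01,0,0,0],[0,-0.01,0,0,0],[0,-0.014,0,-0.003,0],[0,0,0,0,0]],
])

```text
time: 11.38
position: [607.1, 201.6, 6.4]
ee_rot: [3.142, 0.0, 1.226]
force: [1.1, 0.4, -0.1]
width: 0.1
gripper_force: 0.0
```

Call:
play_rows([
  [[1,0,0,0,0],[1,0,0,0,0],[1,0,0,0,0],[1,0,0,0,0],[1,0,0,0,0],[1,0,0,0,0],[1,0,0,0,0],[1,0,0,0,0],[1,0,0,0,0],[0.5,0,0,0,0],[0.45,0,0,0,0],[0.4,0,0,0,0],[0.4,0,0,0,0],[0.4,0,0,0,0],[0.4,0,0,0,0],[0.4,0,0,0,0],[0.4,0,0,0,0]],
], newtons=60)

```text
time: 12.8
position: [607.5, 204.0, 5.9]
ee_rot: [-3.142, -0.0, 1.228]
force: [-0.5, -0.5, -1.5]
width: 37.6
gripper_force: 0.0
```

Call:
play_rows([
  [[0.4,0,0,-0.01,0],[0.4,0,0,-0.02,0],[0.4,0,0,-0.03,0],[0.4,0,0,-0.03,0],[0.4,0,0,-0.03,0],[0.4,0,0,0,0]],
])

```text
time: 13.3
position: [609.9, 204.7, 133.4]
ee_rot: [3.134, -0.006, 1.228]
force: [0.8, -0.7, 0.8]
width: 37.5
gripper_force: 0.0
```

```bash
python3 red.py
```

```text
[608.97249568 204.42442042 130.12061787] [ 3.13630564 -0.00371827  1.22787445]
[ 296  197   43   47 1652]
[598.48977463 174.00486375  34.10186712]
((597.4596557617188, 172.8702392578125), (45.95200729370117, 43.55952835083008), 71.22334289550781) 1.2430818378035229
```

The handle did move this time: its centre is now (597.5,172.9), pushed 32 mm along −y by the sweep, so the hub's end face does make contact. I'll try a proper hub grasp again at the new place.

Call:
play_rows([
  [[1,-0.0335,0,0,0],[1,0,0,0,-0.01],[1,0,0,0,0],[1,0,0,0,0],[1,0,0,0,0],[1,0,0,0,0],[1,0,0,0,0],[1,0,0,0.03,0],[1,0,0,0.03,0],[1,0,0,0.03,0],[1,0,0,0.02,0],[1,0,0,0.01,0],[1,0,0,0,0],[1,0,0,0,0]],
], newtons=25)

```text
time: 14.52
position: [596.6, 172.6, 6.5]
ee_rot: [3.141, -0.0, 1.238]
force: [-1.0, -0.0, 0.5]
width: 94.3
gripper_force: 0.0
```

Call:
play_rows([
  [[0,0,0,0,0],[0,0,0,0,0],[0,0,0,0,0],[0,0,0,0,0],[0,0,0,0,0],[0,0,0,0,0],[0,0,0,0,0],[0,0,0,0,0],[0,0,0,0,0]],
])

```text
time: 15.27
position: [596.2, 172.4, 5.8]
ee_rot: [-3.142, 0.0, 1.238]
force: [0.3, 0.4, -0.1]
width: 37.5
gripper_force: 0.0
```

```bash
python3 red.py
```

```text
[596.22965586 172.39958591   5.80371473] [-3.14152546e+00  5.08436490e-05  1.23777286e+00]
[ 287  193   69   76 3519]
[597.97424596 181.8117892   33.99792916]
((597.280517578125, 173.08787536621094), (46.0849609375, 43.90402603149414), 70.84857177734375) 1.2365408478501794
```

That fits only one picture. Pads within about 8–10 mm of the middle pass through the x-side walls, but fingers reaching the ±y end of the hub are stopped. So I'll grip across the x faces again, shifted 18 mm towards the +y end of the hub.

Call:
play_rows([
  [[1,0,0,0,0],[1,0,0,0,0],[1,0,0,0,0],[1,0,0,0,0],[1,0,0,0,0],[1,0,0,0,0],[1,0,0,0,0],[1,0.018,0.001,0,0],[0,0,0,0,0],[0,0,0,0,0],[0,0,0,0,0],[0,0,0,0,0],[0,0,0,0,0],[0,0,0,0,0],[0,0,0,0,0],[0,0,0,0,0],[0,0,0,0,0],[0,0,0,0,0]],
], newtons=30)

```text
time: 16.82
position: [603.1, 189.1, 5.9]
ee_rot: [-3.142, -0.0, 1.238]
force: [-0.5, -0.7, 0.4]
width: 23.6
gripper_force: 0.0
```

Call:
play_rows([
  [[0,0,0,0,0],[0,0,0,0,0]],
])

```text
time: 16.98
position: [603.1, 189.1, 5.8]
ee_rot: [-3.142, 0.0, 1.238]
force: [-0.6, 0.1, -1.0]
width: 10.1
gripper_force: 0.0
```

```bash
python3 red.py; python3 -c "
from h import *
o=arm.get_obs();print(o['width'],o['gripper_force'],o['time'],o['position'])
c=cam('side');cv2.imwrite('pics/s4.png',cv2.resize(c['frame'][150:330,200:420,::-1],None,fx=3,fy=3))"
```

```text
[603.05978163 189.11263269   5.82331877] [-3.14157622e+00  4.62560162e-06  1.23779465e+00]
[287 216  40  30 572]
[601.46607691 190.31175376  33.9483634 ]
((594.7860717773438, 191.88815307617188), (12.154869079589844, 26.563291549682617), 72.59053039550781) 1.266943761170633
6.227666721495081 0.0 17.0333 [603.05978163 189.11263269   5.82331877]
```

View pics/s4.png

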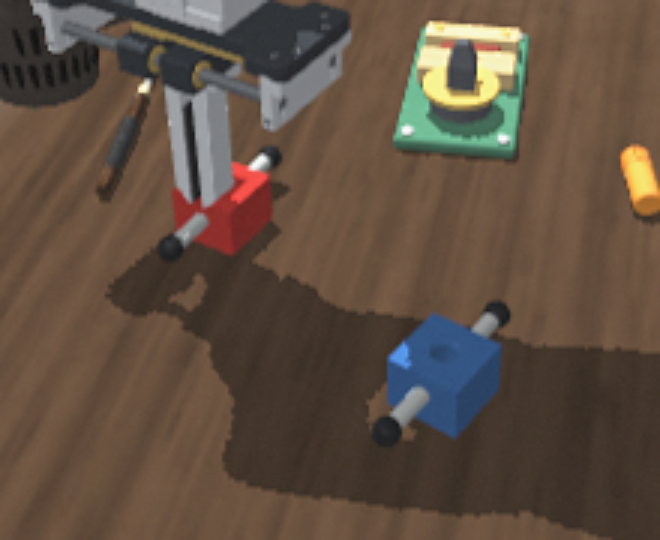

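The side crop shows the fingers inside the hub's +y wall (fingertips near (215,195)), at 6 mm and with no force. So closing never makes contact, although the sideways sweep did. I'll see whether the shut fingers now push the handle when moved sideways.

Call:
play_rows([
  [[0,0,0,0,0],[0,0,0.01,0,0],[0,0,0.01,0,0],[0,0,0,0,0]],
])

```text
time: 17.42
position: [623.0, 182.0, 5.9]
ee_rot: [3.141, -0.0, 1.237]
force: [-0.3, 0.1, 0.8]
width: 0.4
gripper_force: 0.0
```

```bash
cat > top.py <<'E'
from h import *
for n in('top','side'):
    c=cam(n);W=cloud(c);hsv=cv2.cvtColor(c['frame'],cv2.COLOR_RGB2HSV)
    for nm,m in(('red',cv2.inRange(hsv,(0,130,40),(8,255,255))|cv2.inRange(hsv,(172,130,40),(180,255,255))),('blue',cv2.inRange(hsv,(100,130,40),(125,255,255)))):
        m=(m>0)&(W[...,0]>350)&(W[...,0]<720)&(W[...,1]>80)&(W[...,1]<380)
        P=W[m]; print(n,nm,m.sum(),np.median(P,0).round(1),np.percentile(P,2,0).round(1),np.percentile(P,98,0).round(1))
o=arm.get_obs();print(o['time'],o['position'],o['width'],o['force'],o['gripper_force'])
E
python3 top.py
```

```text
return _methods._mean(a, axis=axis, dtype=dtype,
  ret = um.true_divide(
Traceback (most recent call last):
  File "top.py", line 6, in <module>
    P=W[m]; print(n,nm,m.sum(),np.median(P,0).round(1),np.percentile(P,2,0).round(1),np.percentile(P,98,0).round(1))
                                                       ~~~~~~~~~~~~~^^^^^^^
IndexError: index -1 is out of bounds for axis 0 with size 0
```

Top is occluded by the arm, so use the side camera only.

```bash
sed -i "s/('top','side')/('side',)/" top.py; python3 top.py; python3 red.py
```

```text
side red 725 [593.3 180.8  25. ] [572.8 106.4  -0. ] [625.2 199.   35.1]
side blue 943 [433.  298.9  32.3] [409.6 267.7   3. ] [461.4 317.4  35.3]
17.5167 [621.73777077 182.51188171   5.59185663] 0.3805296330689617 [-0.26667239 -0.06329185  0.41813157] 0.0
[621.53224131 182.65430379   5.66720628] [-3.14118902e+00  1.71398385e-04  1.23772787e+00]
[ 258  215   66   55 1766]
[591.21174091 190.5757542   33.98444739]
((598.926513671875, 181.12498474121094), (30.459640502929688, 41.01189422607422), 72.1917495727539) 1.2599837228197655
```

The handle stayed at about (597,173), so the fingers pass sideways too at z = 5.8. The one push that worked was at z = 2.8, so contact may only exist low down. I'll try the hub grasp with the fingertips at z ≈ 2.

Call:
play_rows([
  [[0.7,-0.017,-0.02,0,0],[0.7,0,0,0,0],[0.7,0,0,0,0],[0.7,0,0,0,0],[0.7,0,0,0,0],[0.7,0,0,0,0],[0.7,0,0,0,0],[0.7,0,0,0,0],[0.7,0,0,0,0],[0.7,0,0,0.0037,0],[0.5,0,0,0,0],[0,0,0,0,0],[0,0,0,0,0],[0,0,0,0,0],[0,0,0,0,0],[0,0,0,0,0],[0,0,0,0,0]],
])

```text
time: 18.98
position: [597.6, 173.0, 2.2]
ee_rot: [3.141, -0.0, 1.238]
force: [1.0, -0.7, -0.5]
width: 42.8
gripper_force: 30.0
```

```bash
python3 top.py; python3 red.py
```

```text
side red 649 [597.1 185.7  23.8] [ 5.711e+02  1.043e+02 -1.000e-01] [625.  200.   35.2]
side blue 959 [433.2 299.2  32.3] [409.7 265.6   2.8] [462.9 317.4  35.1]
19.0333 [597.65163185 173.0128144    2.23801206] 43.17692508355468 [ 2.33681151 -0.64428922 -0.41748947] 29.971951246261597
[597.64840365 173.01920691   2.24734121] [ 3.14131053e+00 -1.50254070e-04  1.23776736e+00]
[ 283  195   70   78 3876]
[598.01150279 180.62596733  34.07263483]
((596.80615234375, 173.12237548828125), (45.8845329284668, 45.782535552978516), 72.1416244506836) 1.2591088744016743
```

Gripped: 43 mm opening and 30 N, so contact only exists with the fingertips low. Now lift and turn.

Call:
play_rows([
  [[0,0,0,-0.005,0],[0,0,0,-0.01,0],[0,0,0,-0.02,0],[0,0,0,-0.025,0],[0,0,0,-0.025,0],[0,0,0,-0.02,0],[0,0,0,0,-0.1],[0,0,0,0,-0.1],[0,0,0,0,-0.1],[0,0,0,0,-0.098],[0,0,0,0,0],[0,0,0,0,0]],
], newtons=40)

```text
time: 20.08
position: [597.5, 173.1, 107.7]
ee_rot: [3.141, -0.0, 1.633]
force: [0.2, 0.4, -1.4]
width: 42.7
gripper_force: 40.0
```

```bash
python3 top.py; python3 - <<'E'
from h import *
c=cam('wrist'); hsv=cv2.cvtColor(c['frame'],cv2.COLOR_RGB2HSV); W=cloud(c); o=arm.get_obs(); print(o['position'],o['ee_rot'])
m=cv2.inRange(hsv,(0,130,60),(8,255,255))|cv2.inRange(hsv,(172,130,60),(180,255,255))
k,l,s,ce=cv2.connectedComponentsWithStats(m); i=1+s[1:,4].argmax(); P=W[l==i]; print(s[i],np.nanmedian(P,0),np.nanpercentile(P,[2,98],0))
cv2.imwrite('pics/w5.png',cv2.resize(c['frame'][...,::-1],(800,500)))
E
```

```text
side red 703 [594.2 190.8 131.8] [574.1 152.4 107. ] [617.6 196.9 140.5]
side blue 960 [433.2 299.8  32.4] [409.8 268.5   3.4] [462.9 317.8  35.1]
20.1333 [597.47757633 173.09235949 107.6042314 ] 42.88528384348552 [-0.5471579   0.02761734 -1.17156912] 39.969239830970764
[597.48526039 173.04650815 107.47135197] [ 3.14146902e+00 -8.80890838e-05  1.63264131e+00]
[ 283  195   70   77 4418] [596.03387162 171.04511675 139.0841976 ] [[5.73225733e+02 8.53277605e+01 3.94846990e-02]
 [6.18700103e+02 1.95648392e+02 1.41120508e+02]]
```

View pics/w5.png

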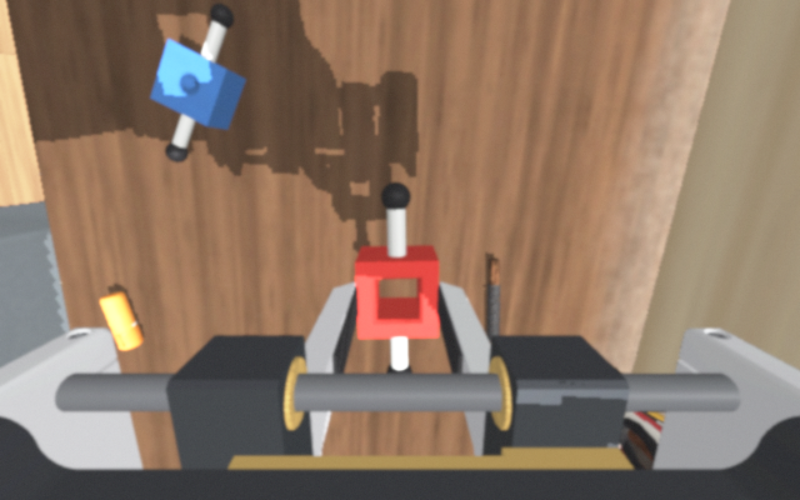

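The handle hangs square and level in the fingers, with the hub at (397,292) in the picture. Now carry it over the spindle.

Call:
play_rows([
  [[0,-0.02,-0.0196,0,0],[0,-0.02,-0.0196,0,0],[0,-0.02,-0.0196,0,0],[0,-0.02,-0.0196,0,0],[0,-0.02,-0.0196,0,0],[0,-0.02,-0.0196,0,0],[0,-0.02,-0.0196,0,0],[0,0,0,0,0],[0,0,0,0,0],[0,0,0,0,0]],
])

```text
time: 21.02
position: [470.2, 24.6, 107.6]
ee_rot: [3.141, -0.0, 1.634]
force: [0.7, 0.5, -2.3]
width: 42.6
gripper_force: 40.0
```

```bash
python3 - <<'E'
from h import *
c=cam('wrist'); hsv=cv2.cvtColor(c['frame'],cv2.COLOR_RGB2HSV); W=cloud(c); o=arm.get_obs(); print(o['time'],o['position'],o['ee_rot'],o['width'])
m=cv2.inRange(hsv,(45,60,30),(90,255,255))>0; m&=(abs(W[...,2]-10)<5)&(W[...,0]>400)&(W[...,0]<540)&(W[...,1]>-110)&(W[...,1]<90)
w=np.array([ray(c,u,v,10)[:2] for u,v in np.argwhere(m)[:,::-1]],np.float32); r=cv2.minAreaRect(w); print('base',r,len(w)); print(cv2.boxPoints(r))
m=cv2.inRange(hsv,(0,130,60),(8,255,255))|cv2.inRange(hsv,(172,130,60),(180,255,255))
t=(m>0)&(abs(W[...,2]-139)<5); p=np.array([ray(c,u,v,139)[:2] for u,v in np.argwhere(t)[:,::-1]],np.float32); print(np.nanmedian(W[t],0),cv2.minAreaRect(p))
cv2.imwrite('pics/w6.png',cv2.resize(c['frame'][120:320,190:450,::-1],None,fx=3,fy=3))
E
```

```text
21.0667 [470.25483095  24.85306718 107.36166262] [ 3.14101827e+00 -3.41896903e-05  1.63513312e+00] 42.456838185468584
base ((471.49261474609375, -10.386337280273438), (82.84306335449219, 152.57264709472656), 3.143627882003784) 1952
[[425.94995  63.51367]
 [434.3169  -88.82939]
 [517.0353  -84.28635]
 [508.66833  68.05672]]
[468.52632221  26.42558711 139.50532751] ((468.6584167480469, 25.453699111938477), (43.74856948852539, 44.76664733886719), 3.548947811126709)
```

View pics/w6.png

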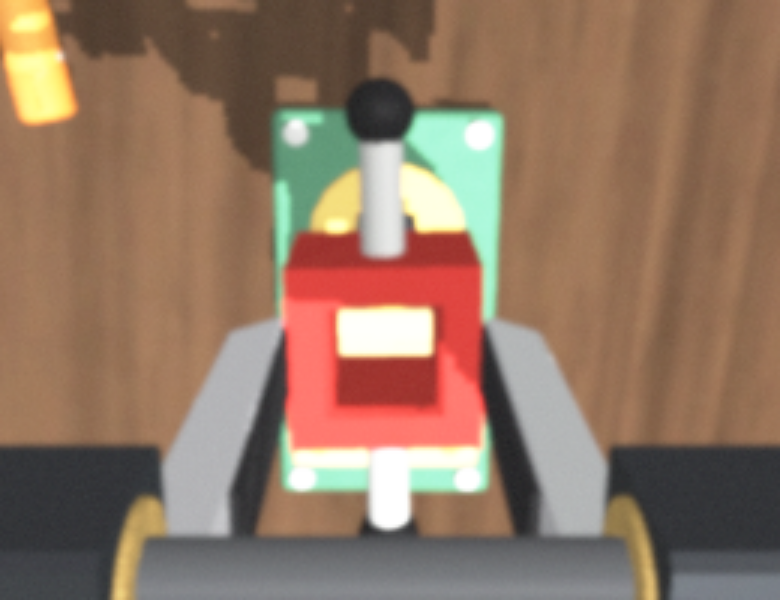

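The crop shows the base squared with the hub, and the spindle close under the bore. The handle is within about 1.3 mm of the spindle axis, so I'll make that correction and lower it.

Call:
play_rows([
  [[0,-0.0008,0.0008,0.015,0],[0,0,0,0.015,0],[0,0,0,0.01,0],[0,0,0,0.005,0],[0,0,0,0.005,0],[0,0,0,0.005,0],[0,0,0,0.003,0],[0,0,0,0,0],[0,0,0,0,0]],
])

```text
time: 21.82
position: [470.7, 23.7, 49.4]
ee_rot: [3.141, 0.0, 1.636]
force: [0.1, -0.2, -1.6]
width: 42.7
gripper_force: 40.0
```

Call:
play_rows([
  [[0,0,0,0.003,0],[0,0,0,0.003,0],[0,0,0,0.003,0],[0,0,0,0,0]],
])

```text
time: 22.15
position: [470.2, 23.7, 39.5]
ee_rot: [-3.141, -0.0, 1.636]
force: [-0.6, -0.0, -1.5]
width: 42.8
gripper_force: 40.0
```

Call:
play_rows([
  [[0,0,0,0.002,0],[0,0,0,0.002,0],[0,0,0,0.001,0],[0,0,0,0,0],[0,0,0,0,0]],
])

```text
time: 22.57
position: [470.5, 23.7, 35.1]
ee_rot: [-3.141, -0.0, 1.636]
force: [0.1, -0.7, -1.9]
width: 42.4
gripper_force: 40.0
```

```bash
cat > chk.py <<'E'
from h import *
for n in ('wrist','side'):
    c=cam(n); hsv=cv2.cvtColor(c['frame'],cv2.COLOR_RGB2HSV); W=cloud(c)
    m=cv2.inRange(hsv,(0,130,60),(8,255,255))|cv2.inRange(hsv,(172,130,60),(180,255,255))
    t=(m>0)&(W[...,2]>50)&(np.hypot(W[...,0]-470,W[...,1]-25)<45)
    top=t&(W[...,2]>np.nanpercentile(W[t][:,2],60)-4); z=np.nanmedian(W[top][:,2])
    p=np.array([ray(c,u,v,z)[:2] for u,v in np.argwhere(top)[:,::-1]],np.float32); print(n,'z',z,top.sum(),cv2.minAreaRect(p))
o=arm.get_obs();print(o['time'],o['position'],o['width'],o['force'],o['gripper_force'])
E
python3 chk.py
```

```text
wrist z 67.08558673578055 2806 ((469.4005126953125, 24.39552879333496), (45.74813461303711, 43.64455032348633), 4.9863600730896)
side z 66.34508812817552 220 ((470.5228576660156, 27.771879196166992), (42.19501876831055, 52.353309631347656), 8.184947967529297)
22.6667 [470.60789124  23.66974743  35.23478093] 42.35024607961309 [-0.60921534  0.68610931 -2.09106036] 39.96944189071655
```

Call:
play_rows([
  [[0,0,0,0.001,0],[0,0,0,0.0005,0],[0,0,0,0,0],[0,0,0,0,0]],
])

```text
time: 23.0
position: [470.8, 23.7, 34.1]
ee_rot: [3.141, 0.0, 1.636]
force: [-0.6, 0.6, 5.0]
width: 42.6
gripper_force: 40.0
```

Upward force went from −2 to +5 N, so the hub is down on the collar. Release and rise.

Call:
play_rows([
  [[1,0,0,0,0],[1,0,0,0,0],[1,0,0,0,0],[1,0,0,0,0],[1,0,0,0,0],[1,0,0,0,0],[1,0,0,0,0],[1,0,0,0,0],[1,0,0,0,0],[1,0,0,0,0],[1,0,0,-0.01,0],[1,0,0,-0.02,0],[1,0,0,-0.03,0],[1,0,0,-0.03,0],[1,0,0,-0.02,0],[1,0,0,0,0],[1,0,0,0,0],[1,0,0,0,0]],
])

```text
time: 24.5
position: [470.2, 23.7, 143.2]
ee_rot: [-3.141, -0.0, 1.636]
force: [-0.0, 0.4, 0.1]
width: 94.1
gripper_force: 0.0
```

```bash
python3 chk.py; python3 top.py
```

```text
wrist z 66.14400754540421 1194 ((469.16192626953125, 23.531673431396484), (43.801639556884766, 44.53644561767578), 4.774757385253906)
side z 65.28328791537203 224 ((470.4934387207031, 26.491636276245117), (43.8990592956543, 51.411197662353516), 5.172210693359375)
24.6 [470.00664683  23.68875826 142.72318371] 94.2517525727351 [ 0.31317464  0.90027956 -0.17352319] 0.0
  return _methods._mean(a, axis=axis, dtype=dtype,
  ret = um.true_divide(
Traceback (most recent call last):
  File "top.py", line 6, in <module>
    P=W[m]; print(n,nm,m.sum(),np.median(P,0).round(1),np.percentile(P,2,0).round(1),np.percentile(P,98,0).round(1))
                                                       ~~~~~~~~~~~~~^^^^^^^
IndexError: index -1 is out of bounds for axis 0 with size 0
```

The hub top is at 66 mm, as it should be when seated. The hub is centred at (469.2,23.5) and turned about 4.8°, against 3–4° for the clamp, and the gripper is clear (the script error is only its empty red search area). Handing in.

```bash
python3 -c "
from rig import arm
print(arm.close_job())"
```

```text
the job is handed in; nothing more can be done
None
```

The red handle is on the square spindle, released, with its hub down on the brass collar (top at 66 mm, about 1 mm off the axis by my measurement) and the blue handle untouched; I handed the job in at about 24.6 s with no verdict shown. The fingers passed straight through the handle at every height I tried but one: shut fingers sweeping sideways at z ≈ 3 mm pushed it 32 mm, and only a grasp with the tips at about 2 mm held, which looks like a contact fault in the simulator.

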